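Clear the slide box and hold its lid open

TASK

The flat scraper lying on the closed slide box is in the way: put it away first, blade first into the slot of the metal holder block until its handle meets the block, and let go of it. Then lift the box lid by its steel pull tab and hold it open at 50 degrees from closed so that a colleague can take slides out; finish while still holding the lid there, as it falls shut if let go. Leave the other things on the bench where they are.

Things in the scene. Friction and masses are not known exactly. Their poses are not given: they have to be found in the camera images.
- scraper: Flat scraper, 160 mm long, 0.08 kg, flat on the box lid (38 mm above the bench). Origin: underside, at the shoulder where blade meets handle; x to the blade tip, z up. Steel blade x 0 to 80 mm, 36 wide (24 over the last 10), 3 thick at z 0 to 3. Black handle x -78 to 0, 16 wide, 16 high. Centre of mass about 3 mm ahead of the origin.
- holder: Aluminium block fixed to the bench, 100 (x) x 64 (y) x 51 mm high; origin at the centre of its underside, x from front face (towards the robot) to back, z up. One level slot for the blade in its front face: floor 30 mm, roof 41 mm above the bench, 46 mm wide, 87 mm deep, closed at sides and back. The handle is too high to enter.
- slot_mouth (a point): Middle of the slot's mouth: on the holder's front face, centred, on the slot floor 30 mm above the bench; axes as the holder's (x points into the slot). When the scraper is home its origin lies at this point and its x axis points along this x.
- slide_box: Dark green slide box fixed to the bench, 92 mm deep (x -47 to +45), 165 mm wide (y), 38 mm high with its lid; origin at the centre of its underside, x from the front (tab side) to the hinge side, z up. Hinge axis parallel to y through x +48 mm, z 27 mm.
- slide_box_lid (a joint): Angle of the lid, rad: 0 closed, grows as the front edge rises; 50 degrees is 0.873. Range 0 to 1.92. The lid falls shut from 50 degrees when not held.
- lid_tab (a point): Steel pull tab at the middle of the lid's front edge, sticking out frontward, turning with the lid; 12 mm thick (y), 12 high. Origin: the pinch point, 24 mm before the lid's front, 32 mm above the bench when closed, 119 mm before the hinge axis and 5 above it. Tab ends 18 mm before the origin; a 110 mm wide strip lies 20 mm behind it. Pinched across y it can turn between the fingers.
- lab_timer: White timer, 62x66x18 mm, loose bystander, origin under its centre.
- glass_dish: Round clear dish, 63 mm across, 14 mm high, loose bystander, origin under its centre.
- marker_black: Marker pen lying down, 131x14x14 mm, loose bystander, origin under its centre.
- microtube_b: Small pink tube lying down, 42x14x14 mm, loose bystander, origin under its centre.
Not all that is in view belongs to the job. Leave any green look-alike of the holder alone.

How it is judged:
On the way:
1. the scraper is home in the slot and let go, the lid still shut (x of scraper in the frame of slot_mouth between -0.009 and 0.008 m and y of scraper in the frame of slot_mouth between -0.01 and 0.01 m and z of scraper in the frame of slot_mouth between -0.01 and 0.01 m and angle between the x axis of scraper and the x axis of slot_mouth, either way round below 0.2 rad and contact force between scraper and the fingers below 0.1 N and linear speed of scraper below 0.03 m/s and value of joint slide_box_lid below 0.08 rad), for 0.2 s.
At the end, for the whole second after the job is handed in: The lid is held still by the fingers on its pull tab at 50 degrees, within 6 degrees; the scraper is released and home in the slot, its shoulder within 9 mm of the block's front face, pointing into the slot within 0.2 rad (x of scraper in the frame of slot_mouth between -0.009 and 0.008 m and y of scraper in the frame of slot_mouth between -0.01 and 0.01 m and z of scraper in the frame of slot_mouth between -0.01 and 0.01 m and angle between the x axis of scraper and the x axis of slot_mouth, either way round below 0.2 rad and contact force between scraper and the fingers below 0.1 N and linear speed of scraper below 0.03 m/s and value of joint slide_box_lid between 0.768 and 0.977 rad and velocity of joint slide_box_lid between -0.1 and 0.1 rad/s and contact force between any of lid_pull_c0, lid_pull_c1 and the fingers above 0.3 N); the arm keeps its last pose, push and grip.
It fails at once if the lid is raised before the scraper is in the slot (value of joint slide_box_lid above 0.15 rad and x of scraper in the frame of slot_mouth below -0.02 m).
It fails at once if the timer is pushed away by more than 30 mm (distance of lab_timer from where it was at the start of the episode above 0.03 m).
It fails at once if the round dish is pushed away by more than 30 mm (distance of glass_dish from where it was at the start of the episode above 0.03 m).
It fails at once if the marker pen is pushed away by more than 30 mm (distance of marker_black from where it was at the start of the episode above 0.03 m).
It fails at once if the small tube is pushed away by more than 30 mm (distance of microtube_b from where it was at the start of the episode above 0.03 m).
It also fails if it takes over 64 s, if anything falls off the work surface, if the arm or the gripper's body presses on something with over 40 N, if the wrist force passes 120 N, or if a joint passes its speed limit or range.

ROBOT

A 6-joint arm with a two-finger parallel gripper is mounted at the origin on a cart in front of the work surface, level with it; the furniture and walls round the work are solid. World frame = base frame: x ahead of the robot, y to its left, z up, the work surface at z = 0. Lengths are in m, angles in rad, forces in N, time in s.
With the tool pointing down it reaches from about 0.275 to 0.825 m from the base axis. Payload 4.9 kg.
Tool frame: the origin (TCP) lies midway between the tips of the shut fingers; the grasp point (between the pads) lies 19 mm behind it (grip_point_offset is the distance from the TCP to the grasp point, in m); z points along the fingers, y is the line along which they close (so a half turn about z gives the same grasp; the last joint's range is limited). The gripper opens to 85 mm and grips with 20 to 120 N. Pads are 22 mm wide; open, the fingers measure 114 mm over their backs; the gripper's body (76 mm by 85 mm) begins 54 mm behind the grasp point. The pads swing forward as they close: fully open they stand 13 mm farther back than shut.
Start: joints at [-1.325, 0.326, -0.193, 1.052, 0, 1.437], TCP at [0.204, -0.511, 0.231] pointing down, gripper open.
Joint ranges: [-2.65, 2.65], [-0.97, 1.79], [-1.3, 1.35], [-1.93, 2.1], [-1.47, 1.37], [-3.14, 3.14]. Speed limits (rad/s): [2.57, 2.57, 3.14, 3.14, 3.14, 3.14].

INTERFACE

Orientations are given as a rotation vector (axis times angle).
In Python, from cell import * gives the robot as it stands. Calls block until the motion is done:
- movep(position, orientation): joint-space move of the TCP to a pose.
- move_l(position, velocity=0.15, rot=None, until_force=None): straight line of the TCP; rot=None keeps the orientation; velocity is the mean speed in m/s. With until_force (N) it stops when the force on the tool has changed by that much, and returns True; else False.
- set_joints(angles): joint-space move.
- let_go() and grab(newtons=None): open the fingers fully, or close them until they stop; newtons is the grip in N (None keeps the last).
- sleep(seconds).
- ik(position, orientation): joint angles nearest the present ones, or None.
- get_state(): the state.
- grab_frame(name): name is "scene" or "top" or "wrist"; returns a dict with "img" (400x640x3 uint8, red, green, blue), "fx", "fy", "cx", "cy" (pixels), "cam_to_world" (4x4, takes a point from camera to world coordinates); the wrist camera has in their place "T_tool_cam" (4x4, takes a point from camera to tool coordinates, whose origin is the TCP and whose axes are the flange's). Camera axes: x right, y down, z forward; pixel columns grow to the right and rows downward; lengths in m; the calibration is good to about 2 mm. A picture is of the moment at which its call begins: read the wrist's pose just before it. There is no depth.
A pose or a line that the arm cannot do raises MotionError and nothing moves.
- sign_off(): hands the job in; it is judged then, once.
Trained networks look in the newest picture that a camera, given by its name, has taken for a name from the list of things; names that differ only in an ending like _2 or _b are one class to them, and where a whole thing is asked for, a point or a joint stands for the part that bears it (a point fixed in the world has none). Each returns a list of dicts, best first, with "score" (0 to 1); they miss things now and then, are a little off and sometimes report something else, mostly with a low value. They report only what shows in the picture. A call takes as long as a camera call. They do not tell look-alikes from the thing itself.
- spot_in(camera, name): "centre" ([column, row] in pixels, amid what is visible of it).
- silhouettes(camera, name): "mask" (400x640 bool, what is visible of it) and "centre" ([column, row] in pixels, amid what is visible of it).
- tip_of(camera, name): "centre" ([column, row] in pixels: a listed point, or the origin of a listed thing).
The state is a dict: "clock": time; "q": joint angles; "joint_velocities": joint speeds; "tau": joint torques, N m; "position": TCP position; "eef_rot": TCP orientation; "contact_force": force on the tool from outside, world axes, zero at the start; "wrist_torque": the same for the moment, N m; "finger_gap": opening from 0.0 (shut) to 1.0 (fully open); "grasp_force": force on a finger pad.
Only numpy, scipy, OpenCV 4.12 (cv2) and the standard library are available. Lean on these libraries where they do the work, as an engineer would, in place of code of your own. Each camera call takes 0.05 s, during which the arm holds its last target. There are 200 camera calls.

## Working session

There is one attempt and no reset: what is moved stays moved. The work goes in short steps, each a Python script; the robot and the scene stay as the last script left them, time stands still between calls to the robot, and variables do not carry over. Pictures are saved under pics/ and viewed, at most 10 in all, crops included, and the job is handed in when it is done.

```bash
mkdir -p pics; ls; cat > h.py <<'E'
from cell import *
import numpy as np, cv2
from scipy.spatial.transform import Rotation as R
def ray(f,px,z):
    T=np.array(f["cam_to_world"]); d=T[:3,:3]@np.array([(px[0]-f["cx"])/f["fx"],(px[1]-f["cy"])/f["fy"],1.])
    o=T[:3,3]; return o+d*(z-o[2])/d[2]
def proj(f,p):
    T=np.linalg.inv(np.array(f["cam_to_world"])); c=T[:3,:3]@np.array(p)+T[:3,3]
    return np.array([f["fx"]*c[0]/c[2]+f["cx"],f["fy"]*c[1]/c[2]+f["cy"]])
def down(yaw): # tool z down, tool y (closing line) at world angle yaw
    y=np.array([np.cos(yaw),np.sin(yaw),0]); z=np.array([0,0,-1.]); return R.from_matrix(np.c_[np.cross(y,z),y,z]).as_rotvec()
def save(n,img): cv2.imwrite("pics/"+n,cv2.cvtColor(img,cv2.COLOR_RGB2BGR))
E
python3 - <<'E'
from h import *
np.set_printoptions(precision=4,suppress=True)
for c in("top","scene"):
    f=grab_frame(c); save(c+"0.png",f["img"]); print(c,np.array(f["cam_to_world"])[:3,3],f["fx"])
    for n in["scraper","holder","slot_mouth","slide_box","lid_tab","lab_timer","glass_dish","marker_black","microtube_b"]:
        z={"scraper":.038,"slot_mouth":.03,"lid_tab":.032}.get(n,0)
        print(n,[(np.round(t["centre"]),round(t["score"],2),ray(f,t["centre"],z)[:2]) for t in tip_of(c,n)[:3]])
    for n in["scraper","holder","slide_box"]:
        for m in silhouettes(c,n)[:2]:
            cn=max(cv2.findContours(m["mask"].astype(np.uint8),0,2)[0],key=cv2.contourArea)
            z={"scraper":.046,"holder":.051,"slide_box":.038}[n]
            q=np.array([ray(f,p[0],z)[:2] for p in cn],np.float32)
            print(n,round(m["score"],2),cv2.minAreaRect(q),q.min(0),q.max(0))
print(get_state())
E
```

```text
pics
top [0.3961 0.3522 1.3053] 386.77930027178553
scraper [(array([373., 208.]), 0.66, array([0.5127, 0.1909]))]
holder [(array([211., 231.]), 0.98, array([0.4291, 0.734 ])), (array([302., 202.]), 0.87, array([0.532 , 0.4282]))]
slot_mouth [(array([309., 210.]), 0.85, array([0.5003, 0.4027]))]
slide_box [(array([374., 204.]), 0.86, array([0.5298, 0.1834]))]
lid_tab []
lab_timer [(array([336., 250.]), 0.91, array([0.3716, 0.309 ])), (array([367., 208.]), 0.42, array([0.5128, 0.2067])), (array([306., 212.]), 0.16, array([0.4959, 0.4115]))]
glass_dish [(array([417., 251.]), 0.82, array([0.3725, 0.0409]))]
marker_black [(array([274., 234.]), 0.67, array([0.42  , 0.5212])), (array([374., 208.]), 0.59, array([0.5135, 0.1847])), (array([377., 224.]), 0.53, array([0.4609, 0.1729]))]
microtube_b [(array([336., 161.]), 0.4, array([0.6745, 0.3147]))]
scraper 0.8 ((0.5122538805007935, 0.19066238403320312), (0.15689849853515625, 0.03661145269870758), 33.75963592529297) [0.4458 0.1439] [0.5791 0.2418]
holder 0.77 ((0.41865113377571106, 0.725279688835144), (0.10260087251663208, 0.07441654056310654
[... 1444 characters left out ...]
29.383005142211914) [0.3243 0.6944] [0.4715 0.8339]
slide_box 0.77 ((0.49292218685150146, 0.2575567066669464), (0.12941671907901764, 0.1647883504629135), 4.341751575469971) [0.4326 0.1713] [0.5584 0.341 ]
{'clock': 1.3, 'q': array([-1.3252,  0.3262, -0.1926,  1.052 ,  0.    ,  1.4366]), 'joint_velocities': array([-0.0009, -0.0002,  0.0009, -0.0009,  0.    ,  0.0009]), 'tau': array([ -0.0013, -44.3333,  26.2755,   0.0012,   0.0001,   0.    ]), 'position': array([ 0.2039, -0.5108,  0.2313]), 'eef_rot': array([-3.0851, -0.593 , -0.    ]), 'contact_force': array([ 0.3613,  0.7351, -0.4211]), 'wrist_torque': array([-0.0028, -0.049 ,  0.001 ]), 'grasp_force': 0.0, 'finger_gap': 0.9967233347255604}
```

View pics/top0.png

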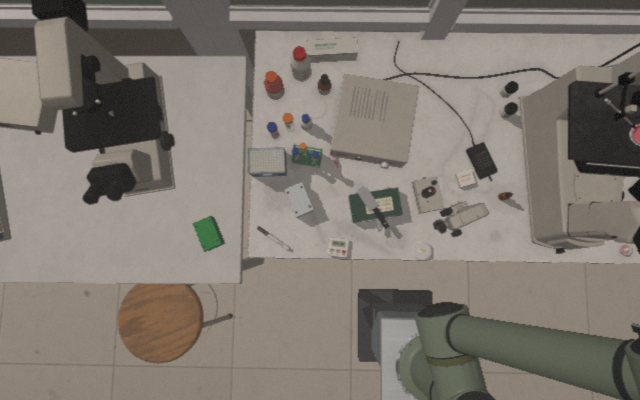

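View pics/scene0.png

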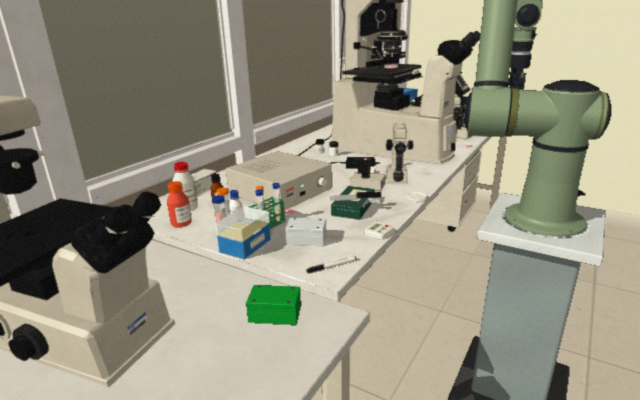

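Both views show the scraper lying diagonally on the dark green box, with its blade at top (365,192) and its handle at (393,235) pointing to the robot. The holder is the grey block at top (299,200), and the bright green block at (208,234) is the look-alike. The timer is at (339,247), the dish at (424,250) and the pen at (274,238). I'll retract, swing round clear of the right microscope, and look closer with the wrist camera.

```bash
cat >> h.py <<'E'
np.set_printoptions(precision=4,suppress=True)
def wf():
    s=get_state(); f=grab_frame("wrist"); T=np.eye(4); T[:3,:3]=R.from_rotvec(s["eef_rot"]).as_matrix(); T[:3,3]=s["position"]
    f["cam_to_world"]=T@np.array(f["T_tool_cam"]); return f
def report(f,c,tips,masks):
    for n in tips:
        z={"scraper":.038,"slot_mouth":.03,"lid_tab":.032}.get(n,0)
        print(n,[(np.round(t["centre"]),round(t["score"],2),ray(f,t["centre"],z)[:2]) for t in tip_of(c,n)[:2]])
    for n in masks:
        for m in silhouettes(c,n)[:2]:
            cn=max(cv2.findContours(m["mask"].astype(np.uint8),0,2)[0],key=cv2.contourArea)
            z={"scraper":.046,"holder":.051,"slide_box":.038}[n]
            q=np.array([ray(f,p[0],z)[:2] for p in cn],np.float32)
            r=cv2.minAreaRect(q); print(n,round(m["score"],2),np.array(r[0]),np.array(r[1]),r[2])
E
python3 - <<'E'
from h import *
s=get_state(); p=s["position"]; u=p[:2]/np.hypot(*p[:2])
move_l([*(u*.36),.36],velocity=.2)
q=get_state()["q"].copy(); q[0]=.45; set_joints(q)
print(get_state()["position"],get_state()["q"])
A=np.radians(33.8)
for i,(x,y) in enumerate([(.45,.18),(.45,.38)]):
    c=[]
    for yaw in(A+np.pi/2,A-np.pi/2):
        j=ik([x,y,.33],down(yaw)); print(yaw,j)
        if j is not None: c.append((abs(j[5]),yaw))
    yaw=min(c)[1]
    movep([x,y,.33],down(yaw)); f=wf(); save(f"w{i}.png",f["img"])
    print(f["T_tool_cam"],f["fx"])
    report(f,"wrist",["scraper","slot_mouth","lid_tab","slide_box","holder"],["scraper","holder","slide_box"])
    print(get_state()["clock"])
E
```

```text
[0.286  0.2193 0.3593] [ 0.4487 -0.0968 -0.3532  1.3152 -0.0002  1.365 ]
2.1607176139689797 [ 0.2281  0.1546 -0.1656  1.2506  0.     -0.3619]
-0.9808750396208132 [ 0.2281  0.1546 -0.1656  1.2506 -0.      2.7797]
[[ 0.0002 -0.9476 -0.3194  0.0842]
 [ 1.      0.0001  0.0002 -0.0003]
 [-0.0002 -0.3194  0.9476 -0.1426]
 [ 0.      0.      0.      1.    ]] 354.7667250531993
scraper [(array([302., 197.]), 0.82, array([0.51  , 0.1893]))]
slot_mouth [(array([446., 266.]), 0.84, array([0.4847, 0.4122]))]
lid_tab [(array([314., 152.]), 0.69, array([0.4531, 0.1696]))]
slide_box [(array([296., 192.]), 0.69, array([0.5196, 0.1821]))]
holder [(array([619., 324.]), 0.82, array([0.4199, 0.728 ])), (array([429., 284.]), 0.62, array([0.531 , 0.4299]))]
scraper 0.67 [0.5104 0.1899] [0.1554 0.0351] 33.45225143432617
scraper 0.35 [0.3804 0.2905] [0.0641 0.0585] 82.9494400024414
holder 0.85 [0.4368 0.6777] [0.1475 0.0685] 49.69498062133789
holder 0.77 [0.5277 0.4216] [0.1225 0.0815] 23.432554244995117
slide_box 0.93 [0.5247 0.1471] [0.1008 0.093 ] 10.336864471435547
6.6417
2.1607176139689797 [ 0.576   0.36
[... 305 characters left out ...]
ay([0.511 , 0.1894])), (array([166., 112.]), 0.55, array([0.511 , 0.1954]))]
slot_mouth [(array([330., 190.]), 0.73, array([0.4844, 0.4143])), (array([171.,  57.]), 0.7, array([0.4538, 0.1713]))]
lid_tab [(array([172.,  58.]), 0.73, array([0.4536, 0.1738]))]
slide_box [(array([164., 112.]), 0.63, array([0.5237, 0.1823]))]
holder [(array([323., 223.]), 0.96, array([0.5368, 0.4384])), (array([529., 265.]), 0.77, array([0.4222, 0.7321]))]
scraper 0.95 [0.5103 0.1925] [0.157  0.0368] 34.184654235839844
holder 0.87 [0.418  0.7112] [0.1138 0.0958] 24.92967987060547
holder 0.57 [0.5276 0.4325] [0.1131 0.065 ] 23.98920249938965
slide_box 0.63 [0.5266 0.1458] [0.1005 0.0911] 11.651073455810547
7.9083
```

View pics/w0.png

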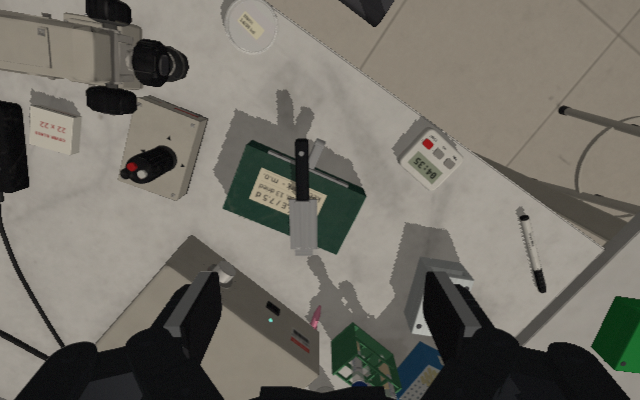

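View pics/w1.png

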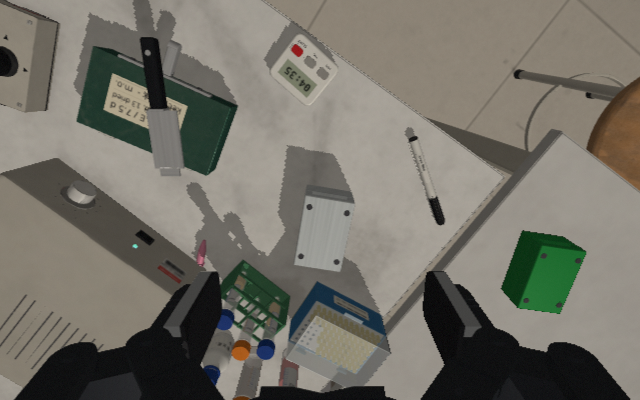

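The wrist views show the scraper on the lid, with its handle end at w0 (302,142) and its blade tip at (304,252). The tab sits beside the handle at w0 (317,152). The holder's top face is at w1 (325,228), with its front face towards the timer. I'll zoom in for the holder and box edges.

```bash
python3 - <<'E'
from h import *
a=cv2.imread("pics/w1.png")[170:290,270:390]; b=cv2.imread("pics/w0.png")[130:270,210:380]
cv2.imwrite("pics/crop.png",np.hstack([cv2.resize(a,(380,380),interpolation=cv2.INTER_CUBIC),cv2.resize(b,(420,380),interpolation=cv2.INTER_CUBIC)]))
E
```

```text
(no output)
```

View pics/crop.png

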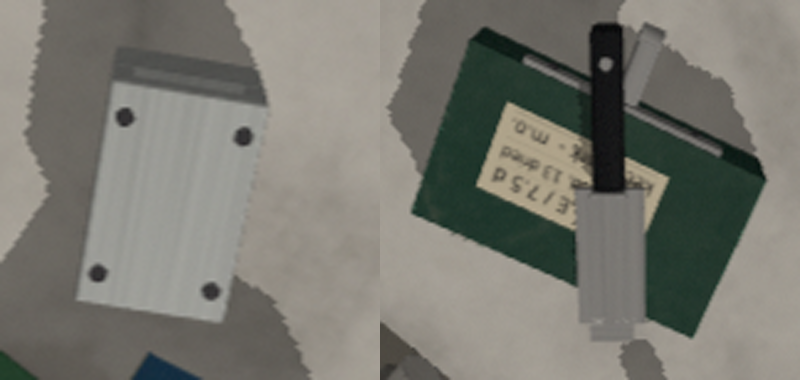

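Left crop: the holder's top-face corners are at (112,80), (268,105), (223,322) and (77,299), with the slot in the dark front face. Right crop: the lid corners are at (470,40), (765,182), (693,337) and (412,213). The scraper shoulder is at (612,188), its tip at (613,340) and its handle end at (608,24).

```bash
python3 - <<'E'
from h import *
f=wf(); g=lambda q,z:np.array([ray(f,(270+x/3.1667,170+y/3.1667),z)[:2] for x,y in q])
H=g([(112,80),(268,105),(223,322),(77,299)],.051); print(H)
F,B=(H[0]+H[1])/2,(H[2]+H[3])/2; print("front mid",F,"back",B,"len",np.linalg.norm(B-F),"wid",np.linalg.norm(H[1]-H[0]),"yaw",np.degrees(np.arctan2(*(B-F)[::-1])))
# w0 pose: same orientation, TCP at (.45,.18,.33)
f["cam_to_world"][:2,3]+=np.array([.45,.18])-get_state()["position"][:2]
g=lambda q,z:np.array([ray(f,(210+(x-380)/2.4706,130+y/2.714),z)[:2] for x,y in q])
L=g([(470,40),(765,182),(693,337),(412,213)],.038); print(L)
d=(L[2]+L[3]-L[0]-L[1])/2; print("box mid",L.mean(0),np.linalg.norm(d),np.linalg.norm(L[1]-L[0]),np.degrees(np.arctan2(d[1],d[0])), np.degrees(np.arctan2(*(L[0]-L[1])[::-1]))-90)
sh=g([(612,188)],.041)[0];tip=g([(613,340)],.041)[0];he=g([(608,24)],.054)[0]
print(sh,tip,he,np.degrees(np.arctan2(*(tip-he)[::-1])),np.linalg.norm(tip-sh),np.linalg.norm(he-sh))
E
```

```text
[[0.5022 0.3891]
 [0.4766 0.4461]
 [0.5664 0.4867]
 [0.5915 0.4293]]
front mid [0.4894 0.4176] back [0.579 0.458] len 0.09826322549485088 wid 0.06256551797359192 yaw 24.26820877696852
[[0.4914 0.0959]
 [0.4646 0.2572]
 [0.5526 0.2723]
 [0.5805 0.1119]]
box mid [0.5223 0.1843] 0.08990910235576577 0.1635717853249471 9.946471151598086 -170.55816802511322
[0.5105 0.1922] [0.5771 0.2358] [0.4448 0.1483] 33.48589293560032 0.07969215427917335 0.07893561482913163
```

```bash
cat >> h.py <<'E'
SO=np.array([.5108,.1915]); SA=np.radians(33.6); M=np.array([.488,.4155]); MA=np.radians(24.2); GX=-.030
e=lambda a:np.array([np.cos(a),np.sin(a)])
E
python3 - <<'E'
from h import *
g=SO+GX*e(SA); o=down(SA+np.pi/2)
let_go(); movep([*g,.12],o)
print(move_l([*g,.040],velocity=.08,until_force=6)); print(get_state()["position"])
grab(50); s=get_state(); print(s["finger_gap"],s["grasp_force"],s["contact_force"])
move_l([*g,.14],velocity=.1)
s=get_state(); print(s["finger_gap"],s["grasp_force"])
st=M+(GX-.115)*e(MA); o2=down(MA+np.pi/2)
movep([*st,.14],o2)
f=wf(); save("w2.png",f["img"][:, 120:520]); 
for n,z in(("scraper",.139),("slot_mouth",.03)): print(n,[(t["centre"],t["score"],ray(f,t["centre"],z)) for t in tip_of("wrist",n)[:2]])
print("expected",M-.115*e(MA),get_state()["clock"])
E
```

```text
False
[0.4863 0.175  0.0404]
0.17130679203114652 51.85668468475342 [-1.3624  0.3762  3.0553]
0.17103792916968405 51.352298855781555
scraper [([321.8, 326.2], 0.65, array([0.3812, 0.3662, 0.139 ]))]
slot_mouth []
expected [0.3831 0.3684] 13.2917
```

View pics/w2.png

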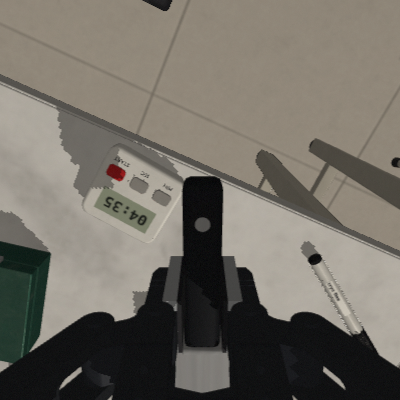

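The scraper is held straight, with its handle at crop (203,260) aligned with the gripper, and within about 1 mm sideways of the expected place. I'll insert it now, stopping on contact.

```bash
python3 - <<'E'
from h import *
st=M+(GX-.115)*e(MA); z=.0364
move_l([*st,z],velocity=.1)
def prog():
    s=get_state(); d=s["position"][:2]-M-GX*e(MA); print("along",d@e(MA),"lat",d@e(MA+np.pi/2),s["position"][2],s["contact_force"],s["clock"])
print(move_l([*(M+(GX-.08)*e(MA)),z],velocity=.06,until_force=6)); prog()
print(move_l([*(M+(GX+.012)*e(MA)),z],velocity=.05,until_force=8)); prog()
E
```

```text
False
along -0.08043719108574318 lat -0.00010035093647703897 0.036138988006403014 [-0.3602 -0.2315 -2.403 ] 15.2083
True
along -3.0278019352273724e-05 lat -0.0002075618701312669 0.03530214429996749 [ 0.2495 -0.1439 -2.6784] 16.6667
```

```bash
python3 - <<'E'
from h import *
def prog():
    s=get_state(); d=s["position"][:2]-M-GX*e(MA); print("along",d@e(MA),"lat",d@e(MA+np.pi/2),s["position"][2],s["contact_force"],s["clock"])
print(move_l([*(M+(GX+.012)*e(MA)),.0355],velocity=.03,until_force=12)); prog()
let_go(); sleep(.3); prog()
p=get_state()["position"].copy(); p[2]=.16; move_l(p,velocity=.12)
movep([*(M-.10*e(MA)),.25],down(MA+np.pi/2))
f=wf(); save("w3.png",f["img"][:,120:520])
for n in("scraper","slot_mouth"): print(n,[(t["centre"],t["score"],ray(f,t["centre"],.03)) for t in tip_of("wrist",n)[:2]])
r=[silhouettes("wrist","scraper")[0]]
cn=max(cv2.findContours(r[0]["mask"].astype(np.uint8),0,2)[0],key=cv2.contourArea)
q=np.array([ray(f,p[0],.042)[:2]-M for p in cn]); print("scraper extents in slot frame",(q@e(MA)).min(),(q@e(MA)).max(),(q@e(MA+np.pi/2)).min(),(q@e(MA+np.pi/2)).max(),get_state()["clock"])
E
```

```text
True
along -1.7047786949860035e-05 lat -0.00034361160171731396 0.03379582814783011 [ 0.4034 -0.2207 -0.8112] 16.9417
along -0.00048308351343940724 lat -0.0003623509723932417 0.03363281639592297 [ 0.2222 -0.0316 -0.5324] 17.925
scraper [([321.0, 252.9], 0.59, array([0.4873, 0.4136, 0.03  ]))]
slot_mouth [([600.0, 266.9], 0.75, array([0.372 , 0.7134, 0.03  ])), ([322.3, 252.7], 0.65, array([0.4865, 0.4149, 0.03  ]))]
scraper extents in slot frame -0.08042547218431648 0.0012406030888108327 -0.01683461563127897 0.015107545648836769 19.8583
```

View pics/w3.png

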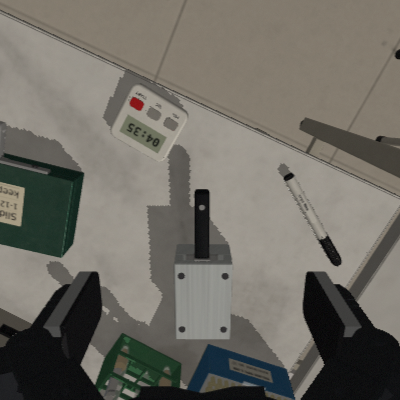

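The scraper is home: the handle runs from the front face at crop (202,258) to (202,190), −80 to 0 mm in the slot frame. The timer and pen have not moved. Next I'll refine the tab position and check the lifting arc.

```bash
cat >> h.py <<'E'
BA=np.radians(9.6); TAB=np.array([.4533,.1727])
def lidpose(th,tilt,T=None,fwd=.002):
    T=TAB if T is None else T
    v=np.array([-.119-fwd,.005]); c,s=np.cos(th),np.sin(th)
    x=v[0]*c+v[1]*s; z=-v[0]*s+v[1]*c+.027
    P=np.array([*(T+(.119+x)*e(BA)),z])           # pinch point
    ax=np.array([-np.sin(BA),np.cos(BA),0])       # box y; +rot about it takes -x up
    Rm=R.from_rotvec(ax*tilt)*R.from_rotvec(down(BA+np.pi/2))
    return P+.019*Rm.as_matrix()[:,2],Rm.as_rotvec()
E
python3 - <<'E'
from h import *
print(lidpose(0,0),lidpose(.873,.5))
o=down(BA+np.pi/2)
movep([*TAB,.22],o)
f=wf()
print([(t["centre"],t["score"],ray(f,t["centre"],.032)) for t in tip_of("wrist","lid_tab")[:2]])
q0=get_state()["q"]; print(q0)
for t in(0,.3,.5,.6,.7,.873): print(t,ik(*lidpose(.873,t)))
E
```

```text
(array([0.4513, 0.1724, 0.013 ]), array([ 0.2629, -3.1306,  0.    ])) (array([0.4888, 0.1787, 0.1063]), array([ 0.2211, -2.6335,  0.0565]))
[([321.2, 176.9], 0.81, array([0.4553, 0.172 , 0.032 ]))]
[ 0.214   0.2156 -0.3733  0.9814  0.0004  0.0443]
0 [ 0.2079  0.4111 -0.4243  0.7354  0.      0.0403]
0.3 [ 0.2023  0.6217 -0.1071  1.1418  0.0103  0.0332]
0.5 [0.1996 0.7791 0.1097 1.4012 0.0153 0.0281]
0.6 [0.1984 0.8618 0.2205 1.5292 0.0174 0.0255]
0.7 [0.1974 0.947  0.3334 1.6569 0.0193 0.0229]
0.873 [0.196  1.1007 0.5361 1.879  0.0218 0.0183]
```

```bash
python3 - <<'E'
from h import *
T=np.array([.4540,.1724])
p,o=lidpose(0,0,T)
move_l([p[0],p[1],.10],velocity=.15)
print(move_l(p,velocity=.08,until_force=6),get_state()["position"])
grab(40); s=get_state(); print(s["finger_gap"],s["grasp_force"],s["contact_force"],s["wrist_torque"])
for d in (5,10,15):
    th=np.radians(d); P,O=lidpose(th,.7*th,T); move_l(P,velocity=.04,rot=O)
    s=get_state(); print(d,s["position"]-P,s["finger_gap"],s["grasp_force"],s["contact_force"],s["clock"])
f=wf(); save("w4.png",f["img"])
E
```

```text
False [0.4524 0.1722 0.0134]
0.12931091920338078 40.670648634222744 [-1.7779  3.0822  2.8798] [ 0.562   0.2541 -0.0374]
5 [-0.0001  0.0006 -0.0005] 0.13274533069143077 39.89853100734763 [ 0.0489  5.5162 -2.182 ] 24.075
10 [-0.0002  0.0006 -0.0005] 0.133916552077539 39.81445429235464 [-0.0968  5.5556 -3.4337] 24.4917
15 [-0.0003  0.0005 -0.0006] 0.1305334617660496 39.779227495455416 [-1.2406  4.2931 -2.4198] 24.9083
```

View pics/w4.png

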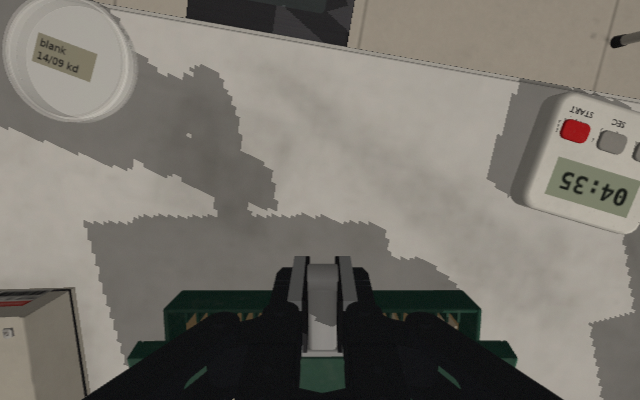

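The tab is pinched between the pads at (322,300), and the lid edge is raised above the box at (200,320). Forces are low, so I'll go on to 50 degrees.

```bash
python3 - <<'E'
from h import *
T=np.array([.4540,.1724])
for d in range(20,51,5):
    th=np.radians(d); P,O=lidpose(th,.7*th,T); move_l(P,velocity=.04,rot=O)
    s=get_state(); print(d,s["finger_gap"],s["grasp_force"],s["contact_force"])
grab(60); sleep(.5); s=get_state(); print(s["position"]-P,s["finger_gap"],s["grasp_force"],s["contact_force"],s["clock"])
f=grab_frame("scene"); save("s5.png",cv2.resize(f["img"][120:300,230:470],(800,600),interpolation=cv2.INTER_CUBIC))
print([(t["centre"],t["score"]) for t in tip_of("scene","lid_tab")[:2]], proj(f,P-.019*R.from_rotvec(O).as_matrix()[:,2]))
print("scraper",[(t["centre"],t["score"],ray(f,t["centre"],.03)) for t in tip_of("scene","scraper")[:2]])
E
```

```text
20 0.13005133096069893 39.758047032410104 [-1.0828  5.4576 -3.8752]
25 0.12594269529546273 39.69950355767651 [-0.1664  5.1028 -2.8868]
30 0.1337513929971001 39.6989523380762 [-2.3151  5.1581 -2.9332]
35 0.13049484531454744 39.705876283078396 [-2.0103  4.6848 -1.6768]
40 0.13174284481628096 39.698179165352485 [-3.6394  4.9775 -1.4549]
45 0.13411961447170115 39.65442643067945 [-3.9723  4.5949 -0.5912]
50 0.12942369124300754 39.65059565820411 [-4.7463  4.084   0.397 ]
[-0.0018  0.0003 -0.0007] 0.1286492682519162 62.61306856649753 [-4.9772  3.8102 -1.7474] 28.5333
[([364.0, 174.8], 0.67), ([322.6, 231.4], 0.54)] [362.4636 170.7804]
scraper [([325.4, 229.9], 0.72, array([0.4911, 0.4144, 0.03  ]))]
```

View pics/s5.png

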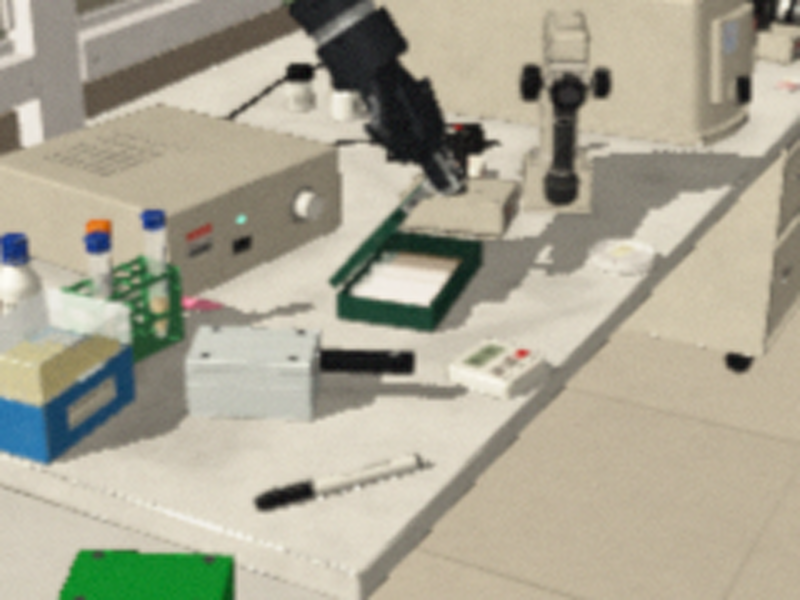

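The lid stands open at about 50°, with the tab held at crop (450,185). The scraper is in the holder with its handle at (365,360), and the bystanders have not moved. I'm handing in.

```bash
python3 -c "
from cell import *
print(sign_off(), get_state()['clock'])"
```

```text
the job is handed in; nothing more can be done
the job is handed in; nothing more can be done
```

The scraper is home in the holder slot and released, and I handed the job in with the gripper still holding the lid open by its tab at about 50° (from arm position and camera; sign-off gave no verdict).

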